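Seat the blue-capped cuvette and start the reading

TASK

One cuvette at the measuring station has a blue cap and stands proud of its holder: press it gently down with the fingertips until it is fully home, then press the green start key on the control box right down and let it come back up. Pick nothing up, and leave the other cuvettes, the other keys and everything else on the bench alone.

Things in the scene. Friction and masses are not known exactly. Their poses are not given: they have to be found in the camera images.
- cuv_blue (a joint): how far the blue-capped cuvette stands out of its holder, m: 0 = fully home (cap resting on the holder), 0.007 to 0.014 at the start. It slides straight up and down, resists with about 3 N of friction, stays where it is left, and stops at 0, when the cap rests on the holder block. The glass must never be pressed with more than 30 N
- cap_blue (a point): centre of the top of the blue cap. Clear glass cuvette 12.5 mm square with a square blue cap 18 x 18 mm, 10 mm high, standing in a grey holder block 42 x 42 mm. Fully home, this point is 78 mm above the table (holder top 67 mm, cap underside 68 mm). z up, axes along those of station
- cap_red (a point): centre of the top of the red cap of another, otherwise equal cuvette in an equal holder, 0 to 12 mm out of its holder; to be left as it is
- cap_yellow (a point): centre of the top of the yellow cap of another, otherwise equal cuvette in an equal holder, 0 to 12 mm out of its holder; to be left as it is
- cap_white (a point): centre of the top of the white cap of another, otherwise equal cuvette in an equal holder, 0 to 12 mm out of its holder; to be left as it is
- station: aluminium plate 85 x 270 x 12 mm, fixed to the table, origin under its centre, y along its length, z up. The four holders stand in a row along its y axis, 64 mm apart, the caps in any order. Each holder stands on rubber feet that give only beyond 6 N, by 1 mm for each further 4 N, up to 6 mm
- panel: grey control box 125 x 125 x 35 mm, fixed to the table, origin under its centre, z up; on top four round spring keys at the corners of a 58 mm square: green at (-29, +29) mm in the box's x, y, red at (-29, -29), yellow at (+29, +29), white at (+29, -29)
- key_green (a joint): travel of the green start key, m: 0 = up, 0.010 = fully down; it moves off at 1.5 N, is half way down at 4 N and fully down at 6.5 N, and springs back up when let go
- key_green_top (a point): centre of the top of the green start key, 28 mm across, 49 mm above the table when up and 39 mm when fully down; the top of the control box is at 35 mm (this point goes down with it); z up
- key_red (a joint): travel of the red key, m, of the same make as the green one; not to be pressed
- key_yellow (a joint): travel of the yellow key, m, of the same make as the green one; not to be pressed
- key_white (a joint): travel of the white key, m, of the same make as the green one; not to be pressed
- flask_a: 50 ml glass volumetric flask with orange stopper, 58 mm wide, 125 mm high; loose on the table, origin at the centre of its underside; to be left alone
- flask_b: the same flask with white stopper; loose on the table, origin at the centre of its underside; to be left alone
- beaker: glass beaker, 68 mm wide, 85 mm high; loose on the table, origin at the centre of its underside; to be left alone
- jar: amber jar with black cap, 48 mm wide, 60 mm high; loose on the table, origin at the centre of its underside; to be left alone
- spare_box: white box with clear lid, 62 x 92 mm, 52 mm high; loose on the table, origin at the centre of its underside; to be left alone
There are look-alikes about, which are no part of the job. Of the things like the panel, leave any that is orange; of the rest the larger one is meant.

How it is judged:
On the way, in this order (a step that is already met when the one before it is completed fails the run):
1. the blue-capped cuvette is pressed fully home (less than 2 mm out) (value of joint cuv_blue below 0.002 m), for 0.1 s.
2. the green key is pressed right down (more than 5 mm of its 10) (value of joint key_green above 0.005 m), for 0.05 s.
At the end, for the whole second after the job is handed in: The blue-capped cuvette is less than 2 mm out of its holder, the green key is up again (within 1.5 mm), the other cuvettes are within 2 mm of their starting heights, and the loose things within 10 mm of where they stood (value of joint cuv_blue below 0.002 m and value of joint key_green below 0.0015 m and distance of each of cap_red, cap_yellow, cap_white from where it was at the start of the episode below 0.002 m and distance of each of flask_a, flask_b, beaker, jar, spare_box from where it was at the start of the episode below 0.01 m); the robot touches nothing.
It fails at once if the blue-capped cuvette is pulled up out of its holder instead of pressed (value of joint cuv_blue above 0.018 m).
It fails at once if the blue-capped cuvette is pressed with more than 30 N (contact force between anything else and cuv_blue above 30 N).
It fails at once if the green key is pressed before the cuvette is home (value of joint each of key_green, cuv_blue above 0.003 m).
It fails at once if another cuvette is pressed or lifted, or another key pressed, by more than 2 mm (distance of any of cap_red, cap_yellow, cap_white from where it was at the start of the episode above 0.002 m or value of joint any of key_red, key_yellow, key_white above 0.002 m).
It fails at once if a flask, the beaker, the jar or the box is moved by more than 10 mm (distance of any of flask_a, flask_b, beaker, jar, spare_box from where it was at the start of the episode above 0.01 m).
It also fails if it takes over 40 s, if anything falls off the work surface, if the arm or the gripper's body presses on something with over 40 N, if the wrist force passes 120 N, or if a joint passes its speed limit or range.

ROBOT

A 6-joint arm with a two-finger parallel gripper is mounted at the origin on the work surface. World frame = base frame: x ahead of the robot, y to its left, z up, the work surface at z = 0. Lengths are in m, angles in rad, forces in N, time in s.
With the tool pointing down it reaches from about 0.3 to 0.875 m from the base axis. Payload 6.4 kg.
Tool frame: the origin (TCP) lies midway between the tips of the shut fingers; the grasp point (between the pads) lies 19 mm behind it; z points along the fingers, y is the line along which they close (so a half turn about z gives the same grasp; the last joint's range is limited). The gripper opens to 85 mm and grips with 20 to 120 N. Pads are 22 mm wide; open, the fingers measure 114 mm over their backs; the gripper's body (76 mm by 85 mm) begins 54 mm behind the grasp point. The pads swing forward as they close: fully open they stand 13 mm farther back than shut.
Start: joints at [0.993, 0.181, 1.607, -0, 1.354, -0.206], TCP at [0.209, 0.536, 0.231] pointing down, gripper open.
Joint ranges: [-2.99, 2.99], [-0.89, 2.07], [0.3, 2.58], [-1.14, 4.28], [0, 2.63], [-3.12, 3.12]. Speed limits (rad/s): [2.57, 2.57, 3.01, 3.14, 3.14, 3.14].

INTERFACE

Orientations are given as a unit quaternion [w, x, y, z].
In Python, from bench import * gives the robot as it stands.
- The arm moves only by the tool play_rows, never from a script. Its argument "plan" is a list of rows, each a list of 3 entries, a list of its own where there are three numbers: the finger opening in mm, from 0 to 85.4, then the shift along the tool's x, y, z normalised to -1 to 1, where 1 is 40 cm, then the turn about the tool's z normalised to -1 to 1, where 1 is pi rad. A call has 1 to 10 rows; each row is the pose to reach, as a shift and turn from the pose commanded when the call began, along the tool's axes at that moment, turning the shorter way round; what a row does not reach only later rows make up. A row lasts 1/10 s, in which the tool goes at most 50 mm and 8.59 degrees, less where a joint would pass 70% of its speed; a pose out of reach is approached as far as the arm can. A call with a number of a shift or a turn outside -1 to 1 is refused whole. A call with a gripper value outside its range is refused whole. The fingers move at their own pace and stop on an object; the grip force is fixed at half the most. Time passes only in rows, so rows that repeat a pose let the fingers close. It gives the time, the measured TCP pose, the force, the opening and the grip force at its end, in the units of the state.
- get_obs(): the state, without advancing time (a new reading comes with each control period).
- camera(name): name is "side" or "top"; returns a dict with "image" (384x512x3 uint8, red, green, blue), "range_z" (384x512 float32, m along the optical axis (not along the pixel's ray), 0 where there is no reading), "intrinsics" (3x3 intrinsics, pixels), "k1" (the pictures are not rectified: a ray, as slopes to the right and down, at radius r is drawn at 1 + k1 r^2 times it, then the intrinsics apply), "rvec" (rotation vector, rad) and "tvec" (3), from world to camera coordinates, as OpenCV has them. Camera axes: x right, y down, z forward; pixel columns grow to the right and rows downward; lengths in m; the calibration is good to about 2 mm. A picture is of the moment at which its call begins.
- hand_in(): hands the job in; it is judged then, once.
Trained networks look in a picture, given as the dict that the camera call returned (one of the last four; its "shot" number tells which), for a name from the list of things; names that differ only in an ending like _2 or _b are one class to them, and where a whole thing is asked for, a point or a joint stands for the part that bears it (a point fixed in the world has none). Each returns a list of dicts, best first, with "conf" (0 to 1); they miss things now and then, are a little off and sometimes report something else, mostly with a low value. They report only what shows in the picture. A call takes as long as a camera call. They do not tell look-alikes from the thing itself.
- search_frame(picture, label): "rect" ([centre column, centre row, width, height] in pixels, round what is visible of it).
- masks_of(picture, label): "mask" (384x512 bool, what is visible of it) and "rect" ([centre column, centre row, width, height] in pixels, round what is visible of it).
The state is a dict: "time_s": time; "q": joint angles; "dq": joint speeds; "joint_efforts": joint torques, N m; "eef_pos": TCP position; "eef_rot": TCP orientation; "wrist_force": force on the tool from outside, world axes, zero at the start; "torque": the same for the moment, N m; "opening": opening from 0.0 (shut) to 1.0 (fully open); "grasp_force": force on a finger pad.
Only numpy, scipy, OpenCV 4.12 (cv2) and the standard library are available. Lean on these libraries where they do the work, as an engineer would, in place of code of your own. Each camera call takes 0.05 s, during which the arm holds its last target. There are 200 camera calls.

## Working session

There is one attempt and no reset: what is moved stays moved. The work goes in short steps, Python scripts to look and compute and a tool call to move; the robot and the scene stay as the last step left them, time stands still between calls to the robot, and variables do not carry over. Pictures are saved under pics/ and viewed, at most 10 in all, crops included, and the job is handed in when it is done.

Besides the shell and the picture viewer there is one more tool, called by a JSON object that holds its "method" and its "body". play_rows: Moves the arm, as the interface text tells. Its arguments: {"type":"object","properties":{"plan":{"type":"array","items":{"type":"array"}}},"required":["plan"]}

```bash
mkdir -p pics; cat > h.py <<'E'
from bench import *
import numpy as np, cv2
def world(c,px,z=None):
    K=np.array(c["intrinsics"]);k1=c["k1"]
    px=np.atleast_2d(np.array(px,float))
    d=np.array([k1,0,0,0,0.])
    n=cv2.undistortPoints(px[:,None],K,d)[:,0]
    R=cv2.Rodrigues(np.array(c["rvec"],float))[0];t=np.array(c["tvec"],float).ravel()
    o=-R.T@t; r=np.c_[n,np.ones(len(n))]@R
    if z is None:
        s=np.array([c["range_z"][int(round(p[1])),int(round(p[0]))] for p in px])
    else: s=(z-o[2])/r[:,2]
    return o+r*s[:,None]
def proj(c,P):
    return cv2.projectPoints(np.array(P,float).reshape(-1,1,3),np.array(c["rvec"],float),np.array(c["tvec"],float),np.array(c["intrinsics"],float),np.array([c["k1"],0,0,0,0.]))[0][:,0]
def maskpts(c,m):
    v,u=np.nonzero(m&(c["range_z"]>0)); return world(c,np.c_[u,v])
E
python3 - <<'E'
from h import *
np.set_printoptions(precision=4,suppress=True)
for n in("top","side"):
    c=camera(n); cv2.imwrite(f"pics/{n}0.png",c["image"][:,:,::-1]); np.savez(f"{n}0.npz",**c)
    for l in("cap_blue","station","panel","key_green_top","flask_a","beaker","jar","spare_box"):
        for r in masks_of(c,l):
            P=maskpts(c,r["mask"]); print(n,l,round(r["conf"],2),np.round(r["rect"]),np.median(P,0) if len(P) else "", P[:,2].max() if len(P) else "")
print(get_obs())
E
```

```text
top cap_blue 0.69 [311. 184.  42.  46.] [ 0.5144 -0.3048  0.0367] 0.057161361723194526
top station 0.88 [196. 202.  81.  49.] [0.4974 0.0783 0.0126] 0.0672158832186378
top panel 0.94 [370. 243.  43.  42.] [ 0.3064 -0.4748  0.0363] 0.058100793719419785
top panel 0.92 [311. 185.  45.  40.] [ 0.5135 -0.3062  0.0367] 0.057161361723194526
top panel 0.73 [302. 242.  30.  30.] [ 0.3326 -0.2586  0.0277] 0.048746300129506315
top key_green_top 0.6 [306. 194.   6.   9.] [ 0.4816 -0.2859  0.0487] 0.055527374376365346
top key_green_top 0.59 [366. 250.   9.   5.] [ 0.2774 -0.4492  0.0491] 0.05754748822929767
top flask_a 0.7 [191. 134.  21.  19.] [0.7151 0.0732 0.047 ] 0.1309318582645902
top flask_a 0.7 [305. 195.   6.   4.] [ 0.4839 -0.2856  0.0501] 0.055527374376365346
top flask_a 0.57 [153. 143.  19.  20.] [0.7037 0.1961 0.0474] 0.13053469851106825
top beaker 0.85 [236. 130.  20.  23.] [ 0.7341 -0.0828  0.0433] 0.09315679703116464
top beaker 0.26 [313. 185.  45.  45.] [ 0.5136 -0.3057  0.0367] 0.057161361723194526
top beaker 0.18 [322. 190.   8.   7.] [ 0.4937 -0.3405  0.0505] 0.0560323068217905
[... 1230 characters left out ...]
] [ 0.7173 -0.0959  0.0585] 0.08795627346052914
side jar 0.62 [195. 226.  18.  26.] [ 0.3476 -0.0791  0.0392] 0.06297331204649903
side spare_box 0.79 [340. 221.  35.  37.] [ 0.7188 -0.2831  0.049 ] 0.05472408696198716
{'time_s': 0.9, 'q': array([ 0.9927,  0.1808,  1.607 , -0.    ,  1.3538, -0.2063]), 'dq': array([ 0.0003, -0.0007,  0.0007, -0.0019, -0.0007, -0.001 ]), 'joint_efforts': array([ -0.0005, -44.4834, -35.1686,  -0.0003,   0.0007,   0.    ]), 'eef_pos': array([0.2089, 0.5357, 0.2313]), 'eef_rot': array([0.    , 0.1849, 0.9828, 0.    ]), 'wrist_force': array([-0.0872,  0.0385, -0.0765]), 'torque': array([-0.0409, -0.0224, -0.0154]), 'grasp_force': 0.0, 'opening': 0.9982663314048564}
```

View pics/top0.png

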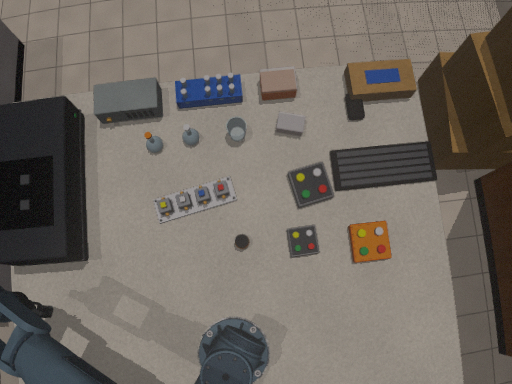

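View pics/side0.png

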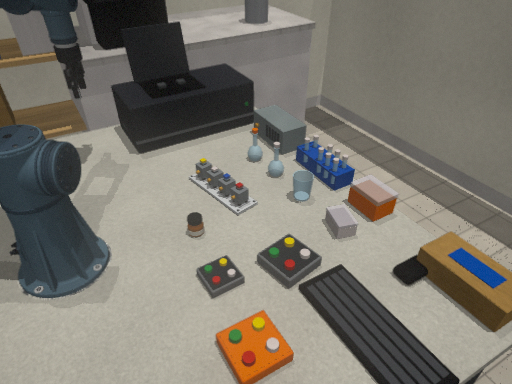

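The top view, left to right, shows the caps yellow (165,205), white (183,200), blue (202,194) and red (221,188). There are three panel-like boxes: large grey (311,185), small grey (302,241) and orange (370,242). The large grey one fits, because orange is excluded and it is the larger of the other two. Its green key is at (306,194). I'll measure these and confirm them in an enlarged crop.

```bash
python3 - <<'E'
from h import *
np.set_printoptions(precision=4,suppress=True)
def blob(c,x0,y0,w,lo,hi,z):
    im=c["image"][y0-w:y0+w,x0-w:x0+w]; h=cv2.cvtColor(im,cv2.COLOR_RGB2HSV)
    m=cv2.inRange(h,lo,hi); n,l,s,ce=cv2.connectedComponentsWithStats(m)
    i=1+np.argmax(s[1:,4]); p=ce[i]+[x0-w,y0-w]
    # top-face only by range
    v,u=np.nonzero(l==i); P=world(c,np.c_[u+x0-w,v+y0-w]); 
    zs=np.sort(P[:,2]); T=P[P[:,2]>zs[-1]-.012]
    return p,s[i,4],world(c,p,z)[0],T.mean(0),zs[[0,len(zs)//2,-1]]
T=dict(np.load("top0.npz"));S=dict(np.load("side0.npz"))
B=((100,90,40),(130,255,255));G=((45,90,40),(85,255,255))
Y=((22,110,60),(35,255,255)); R=((0,120,60),(8,255,255))
for nm,c,x,y,w,r,z in [("blue top",T,202,194,9,B,.088),("yel top",T,165,205,9,Y,.082),("red top",T,221,188,9,R,.082),
 ("green top",T,306,194,8,G,.049),("yelkey top",T,300,178,8,Y,.049),("redkey top",T,323,189,8,R,.049),
 ("blue side",S,226,180,10,B,.088),("yel side",S,204,164,8,Y,.082),("red side",S,240,189,8,R,.082),("green side",S,277,252,9,G,.049),("yelkey side",S,289,241,9,Y,.049),("redkey side",S,289,264,9,R,.049)]:
    try: print(nm,*blob(c,x,y,w,*r,z))
    except Exception as e: print(nm,e)
im=np.hstack([cv2.resize(T["image"][165:225,145:245],(400,300),interpolation=cv2.INTER_CUBIC),cv2.resize(S["image"][145:220,180:280],(400,300),interpolation=cv2.INTER_CUBIC)])
im2=np.hstack([cv2.resize(T["image"][160:220,265:365],(400,240),interpolation=cv2.INTER_CUBIC),cv2.resize(S["image"][225:285,240:340],(400,240),interpolation=cv2.INTER_CUBIC)])
cv2.imwrite("pics/crop.png",np.vstack([im,im2])[:,:,::-1])
E
```

```text
blue top [201.1034 192.5172] 29 [0.5127 0.0477 0.088 ] [0.5146 0.0479 0.0845] [0.0733 0.0826 0.0917]
yel top [162.6875 204.5   ] 32 [0.4879 0.174  0.082 ] [0.4885 0.1742 0.0823] [0.064  0.0817 0.0886]
red top [220.2857 186.9643] 28 [ 0.5255 -0.0141  0.082 ] [ 0.5263 -0.0144  0.0818] [0.0598 0.0809 0.086 ]
green top [305.4528 193.434 ] 53 [ 0.4822 -0.2854  0.049 ] [ 0.4826 -0.2854  0.0503] [0.0404 0.0491 0.0555]
yelkey top [299.8788 176.9697] 66 [ 0.5385 -0.2741  0.049 ] [ 0.5399 -0.2758  0.0497] [0.0339 0.0485 0.0563]
redkey top [322.1148 188.3934] 61 [ 0.4931 -0.3418  0.049 ] [ 0.493  -0.3412  0.0504] [0.0294 0.0493 0.056 ]
blue side [226.     175.6538] 26 [0.5082 0.0359 0.088 ] [0.5128 0.0453 0.0812] [0.0728 0.0813 0.0854]
yel side [202.7391 159.9565] 23 [0.4866 0.1677 0.082 ] [0.4874 0.1697 0.0807] [0.0733 0.0814 0.0846]
red side [238.8846 184.7692] 26 [ 0.5236 -0.0211  0.082 ] [ 0.5254 -0.0176  0.0792] [0.0733 0.0794 0.0833]
green side [273.7439 251.4878] 82 [ 0.4803 -0.2904  0.049 ] [ 0.0811 -0.8734  0.7813] [0.034  0.0481 0.7813]
yelkey side [288.8842 241.7579] 95 [ 0.5353 -0.2808  0.049 ] [ 0.5382 -0.2785  0.0474] [0.0322 0.0473 0.0528]
redkey side [289.2347 264.1327] 98 [ 0.4902 -0.3477  0.049 ] [ 0.4919 -0.346   0.0474] [0.034  0.0481 0.0515]
```

View pics/crop.png

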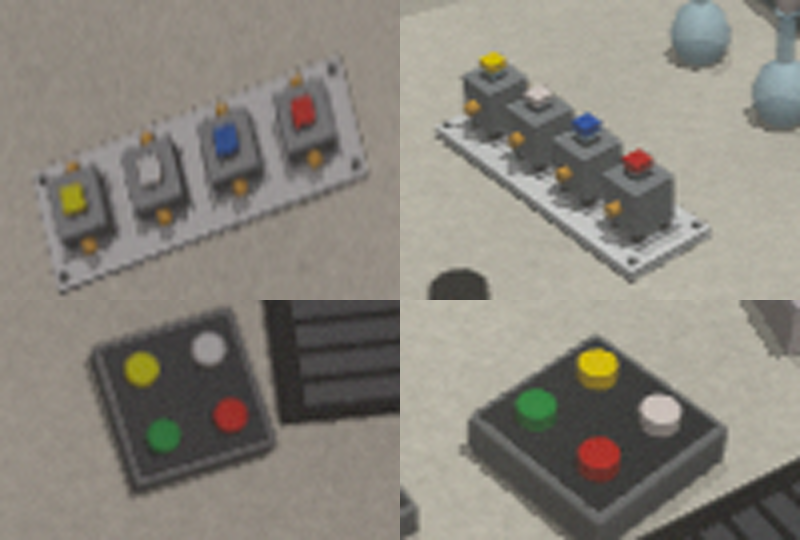

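The crop confirms both targets. The blue-capped cuvette is third from the left, proud of its holder, at about (0.5135, 0.047). The large dark-grey panel's green key is at the lower left of the panel in the top view, at about (0.482, -0.287). First I'll shut the fingers and move clear of the black machine.

{"method": "play_rows", "body": {"plan": [[0,[-0.376,-0.621,0],0],[0,[-0.376,-0.621,0],0],[0,[-0.376,-0.621,0],0],[0,[-0.376,-0.621,0],0],[0,[-0.376,-0.621,0],0],[0,[-0.376,-0.621,0],0],[0,[-0.376,-0.621,0],0],[0,[-0.376,-0.621,0],0],[0,[-0.376,-0.621,0],0],[0,[-0.376,-0.621,0],0]]}}

```text
time_s: 1.9
eef_pos: [0.2585, 0.2506, 0.2313]
eef_rot: [-0.0, 0.184, 0.983, 0.0]
wrist_force: [1.8, 0.9, -0.4]
opening: 0.001
grasp_force: 0.0
```

{"method": "play_rows", "body": {"plan": [[0,[-0.779,-0.242,0],0],[0,[-0.779,-0.242,0],0],[0,[-0.779,-0.242,0],0],[0,[-0.779,-0.242,0],0],[0,[-0.779,-0.242,0],0],[0,[-0.779,-0.242,0],0],[0,[-0.779,-0.242,0.1],0],[0,[-0.779,-0.242,0.2],0],[0,[-0.779,-0.242,0.25],0],[0,[-0.779,-0.242,0.25],0]]}}

```text
time_s: 2.9
eef_pos: [0.5112, 0.0477, 0.1271]
eef_rot: [-0.004, 0.184, 0.983, -0.0]
wrist_force: [-0.3, 0.1, -0.2]
opening: -0.0
grasp_force: 0.0
```

```bash
python3 - <<'E'
from h import *
o=get_obs();print(o["eef_pos"],o["wrist_force"],o["opening"])
for n in("top","side"):
    c=camera(n);u,v=proj(c,[o["eef_pos"]])[0].astype(int);print(n,u,v)
    im=c["image"][v-45:v+45,u-50:u+50] if n=="side" else c["image"][v-45:v+45,u-50:u+50]
    cv2.imwrite(f"pics/{n}1.png",cv2.resize(im,(400,360),interpolation=cv2.INTER_CUBIC)[:,:,::-1])
a=cv2.imread("pics/top1.png");b=cv2.imread("pics/side1.png");cv2.imwrite("pics/c1.png",np.hstack([a,b]))
E
```

```text
[0.51122786 0.04772299 0.1270754 ] [-0.29754383  0.14077041 -0.21698696] -0.00017872066900853853
top 199 190
side 224 163
```

View pics/c1.png

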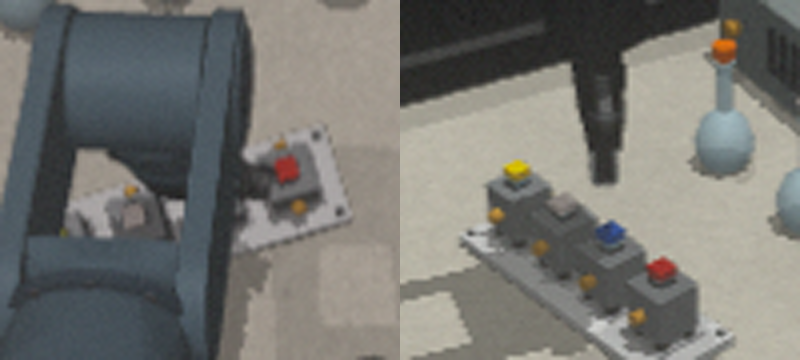

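The side view shows the shut tips straight above the blue cap. I'll descend close to it, settle and read the state.

{"method": "play_rows", "body": {"plan": [[0,[0,0,0.03],0],[0,[0,0,0.06],0],[0,[0,0,0.08],0],[0,[0,0,0.08],0],[0,[0,0,0.08],0],[0,[0,0,0.08],0]]}}

```text
time_s: 3.6
eef_pos: [0.5143, 0.0462, 0.0997]
eef_rot: [0.0, 0.185, 0.983, 0.0]
wrist_force: [-0.6, 0.3, -0.4]
opening: 0.002
grasp_force: 0.0
```

{"method": "play_rows", "body": {"plan": [[0,[0,0,0.0075],0],[0,[0,0,0.015],0],[0,[0,0,0.0225],0],[0,[0,0,0.03],0],[0,[0,0,0.035],0],[0,[0,0,0.04],0],[0,[0,0,0.045],0],[0,[0,0,0.0475],0],[0,[0,0,0.0475],0],[0,[0,0,0.0475],0]]}}

```text
time_s: 4.6
eef_pos: [0.514, 0.0463, 0.0802]
eef_rot: [0.0, 0.185, 0.983, 0.0]
wrist_force: [-0.1, -0.0, 0.0]
opening: 0.007
grasp_force: 0.0
```

{"method": "play_rows", "body": {"plan": [[0,[0,0,0.0025],0],[0,[0,0,0.005],0],[0,[0,0,0.005],0]]}}

```text
time_s: 4.9
eef_pos: [0.514, 0.0463, 0.0783]
eef_rot: [0.0, 0.185, 0.983, 0.0]
wrist_force: [-0.6, -0.8, 1.2]
opening: -0.002
grasp_force: 0.8
```

```bash
python3 - <<'E'
from h import *
o=get_obs();print(o["eef_pos"],o["wrist_force"],o["opening"])
c=camera("side");u,v=proj(c,[o["eef_pos"]])[0].astype(int);print(u,v)
cv2.imwrite("pics/c2.png",cv2.resize(c["image"][v-45:v+45,u-60:u+60],(800,600),interpolation=cv2.INTER_CUBIC)[:,:,::-1])
E
```

```text
[0.51401424 0.04628373 0.07828678] [-0.62713657 -0.84071663  1.15549887] -0.0024207262335236503
226 176
```

View pics/c2.png

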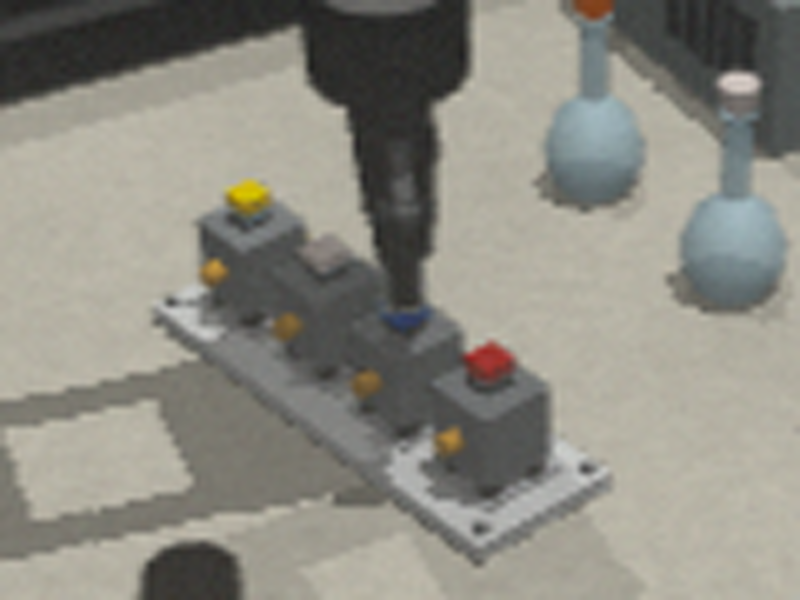

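The side view shows the fingertips on the blue cap at (226,176), with the cap almost down on its holder. I'll press on in small steps until the force rises.

{"method": "play_rows", "body": {"plan": [[0,[0,0,0.0025],0],[0,[0,0,0.005],0],[0,[0,0,0.005],0]]}}

```text
time_s: 5.25
eef_pos: [0.514, 0.0463, 0.0762]
eef_rot: [0.0, 0.185, 0.983, 0.0]
wrist_force: [0.1, 0.6, 1.6]
opening: 0.001
grasp_force: 0.7
```

{"method": "play_rows", "body": {"plan": [[0,[0,0,0.0025],0],[0,[0,0,0.005],0],[0,[0,0,0.005],0]]}}

```text
time_s: 5.55
eef_pos: [0.5141, 0.0463, 0.0749]
eef_rot: [0.0, 0.185, 0.983, -0.0]
wrist_force: [-2.8, 0.3, 9.0]
opening: 0.0
grasp_force: 4.6
```

The 9 N is above the 3 N friction and past the point where the feet give, so the cuvette is home. Next I'll lift and go over the green key.

{"method": "play_rows", "body": {"plan": [[0,[0,0,-0.05],0],[0,[0,0,-0.15],0],[0,[0,0,-0.25],0],[0,[-0.228,-0.804,-0.25],0],[0,[-0.228,-0.804,-0.25],0],[0,[-0.228,-0.804,-0.25],0],[0,[-0.228,-0.804,-0.25],0],[0,[-0.228,-0.804,-0.25],0],[0,[-0.228,-0.804,-0.25],0],[0,[-0.228,-0.804,-0.25],0]]}}

```text
time_s: 6.55
eef_pos: [0.4812, -0.2897, 0.174]
eef_rot: [0.0, 0.186, 0.983, -0.0]
wrist_force: [-0.1, 0.2, -1.0]
opening: 0.001
grasp_force: 0.0
```

{"method": "play_rows", "body": {"plan": [[0,[0,0,0],0],[0,[0,0,0],0],[0,[0,0,0],0],[0,[0,0,0],0]]}}

```text
time_s: 6.95
eef_pos: [0.4822, -0.285, 0.1741]
eef_rot: [-0.0, 0.184, 0.983, 0.0]
wrist_force: [0.0, 0.8, -0.4]
opening: -0.003
grasp_force: 0.0
```

```bash
python3 - <<'E'
from h import *
o=get_obs();print(o["eef_pos"],o["wrist_force"])
for n in("top","side"):
    c=camera(n);u,v=(206,190) if n=="top" else (240,205)
    w=60 if n=="top" else 80
    cv2.imwrite(f"pics/{n}3.png",cv2.resize(c["image"][v-w:v+w,u-w:u+w],(400,400),interpolation=cv2.INTER_CUBIC)[:,:,::-1])
    if n=="top":
        h=cv2.cvtColor(c["image"][183:203,191:211],cv2.COLOR_RGB2HSV);m=cv2.inRange(h,(100,90,40),(130,255,255));vv,uu=np.nonzero(m)
        P=world(c,np.c_[uu+191,vv+183]);print(len(P),np.median(P,0))
a=cv2.imread("pics/top3.png");b=cv2.imread("pics/side3.png");cv2.imwrite("pics/c3.png",np.hstack([a,b]))
E
```

```text
[ 0.4822494  -0.28499338  0.17411142] [ 0.01362192  0.84940273 -0.37371943]
28 [0.51235405 0.04858347 0.07817525]
```

View pics/c3.png

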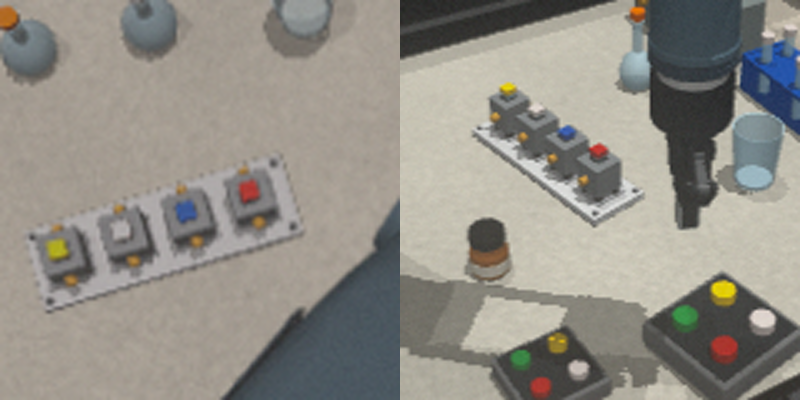

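The blue cap is now flush (median top 0.078 m) and the tips are above the green key. I'll press the key and read the force.

{"method": "play_rows", "body": {"plan": [[0,[0,0,0.1],0],[0,[0,0,0.2],0],[0,[0,0,0.28],0],[0,[0,0,0.3],0],[0,[0,0,0.31],0],[0,[0,0,0.318],0],[0,[0,0,0.325],0],[0,[0,0,0.332],0],[0,[0,0,0.332],0],[0,[0,0,0.332],0]]}}

```text
time_s: 8.05
eef_pos: [0.4831, -0.2872, 0.0427]
eef_rot: [0.001, 0.185, 0.983, -0.001]
wrist_force: [1.5, 0.6, 4.3]
opening: -0.001
grasp_force: 2.3
```

{"method": "play_rows", "body": {"plan": [[0,[0,0,0.005],0],[0,[0,0,0.009],0],[0,[0,0,0.009],0],[0,[0,0,0.009],0]]}}

```text
time_s: 8.45
eef_pos: [0.4832, -0.2872, 0.0391]
eef_rot: [0.001, 0.185, 0.983, -0.001]
wrist_force: [2.4, 2.4, 5.9]
opening: 0.005
grasp_force: 3.3
```

The key is fully down (5.9 N at z = 0.039). I'll lift off.

{"method": "play_rows", "body": {"plan": [[0,[0,0,-0.05],0],[0,[0,0,-0.15],0],[0,[0,0,-0.25],0],[0,[0,0,-0.35],0],[0,[0,0,-0.35],0],[0,[0,0,-0.35],0],[0,[0,0,-0.35],0],[0,[0,0,-0.35],0]]}}

```text
time_s: 9.25
eef_pos: [0.4811, -0.2857, 0.176]
eef_rot: [-0.002, 0.185, 0.983, 0.001]
wrist_force: [-0.3, 0.3, -0.4]
opening: -0.001
grasp_force: 0.0
```

```bash
python3 - <<'E'
from h import *
o=get_obs();print(o["eef_pos"],o["wrist_force"])
c=camera("side");h=cv2.cvtColor(c["image"][244:260,265:283],cv2.COLOR_RGB2HSV);v,u=np.nonzero(cv2.inRange(h,(45,90,40),(85,255,255)))
P=world(c,np.c_[u+265,v+244]);print(len(P),np.median(P,0))
print(hand_in())
E
```

```text
[ 0.4810628  -0.28571592  0.17595799] [-0.34592223  0.28708609 -0.39605851]
88 [ 0.48050821 -0.29040596  0.04772156]
the job is handed in; nothing more can be done
None
```

I pressed the blue-capped cuvette fully home (about 9 N at the last reading), then pressed the green key right down and let it come back up; the job is handed in, and no verdict was returned.

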